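# Stand the spare bottle up and hold the funnel over its mouth

### The job

The empty open bottle has tipped over in the grey drip tray: stand it upright on its base again, in the tray between the flask and the jar, and let go of it. Then take the steel funnel out of its holder by its upright lug, carry it over the things in the way and stop with its spout straight above the bottle's open mouth, about a finger's width (1 to 2 cm) higher, funnel level and touching nothing, since the clean funnel must not be soiled. Finish still holding the funnel there, ready for someone to pour; do not let go of it, and do not knock over or shove any of the other things.

Things in the scene. Friction and masses are not known exactly. Their poses are not given: they have to be found in the camera images.
- bottle: White bottle, 0.12 kg, open top: square body 60 x 60, 100 mm tall, shoulder to 118, round neck 40 mm thick from 118 to the mouth at 155 mm. Origin: centre of base; z from base to mouth. Starts lying flat in the tray, base about 83 mm from the tray's middle on its -y side, mouth towards +y, axis 30 mm above the tray floor. Held loosely by the neck it swings to hang upright.
- bottle_mouth (a point): Centre of the bottle's open mouth, on its axis 155 mm above the base (z out of the mouth); the opening is 34 mm wide.
- funnel: Steel funnel, 0.09 kg. Origin: centre of the spout's lower end; z up along its axis. Spout 13 mm thick, 0 to 40 mm; collar 46 mm wide at 40 to 48; cone to a 90 mm rim at 80 to 86 mm. Beside the rim on +x an upright flat lug: x 45 to 81, 12 thick along y, z 72 to 114 mm. Starts upright in the holder, collar on its top, spout in its hole; comes out straight up (40 mm).
- funnel_lug (a point): Grip point in the funnel's lug: 63 mm from the axis along funnel x, 96 mm above the spout's end; grip across the 12 mm thickness (funnel y).
- holder: Fixed white block 64 x 64 x 50 mm with an upright through-hole 25 mm wide, in which the funnel hangs. Origin: centre of its underside.
- tray: Fixed grey drip tray 140 x 370 x 12 mm, rim and floor 4 mm thick, long side along its y. Origin: centre of its underside; its floor is 4 mm above that. Bottle, flask and jar are in it in one row along y.
- flask: Bystander: capped round white bottle with a label, 58 mm in diameter, 130 mm tall, standing near one end of the tray (either end, about 145 mm from its centre). Origin: centre of its base.
- jar: Bystander: translucent round jar with a white lid, 60 mm in diameter, 105 mm tall, standing near the other end of the tray. Origin: centre of its base.
- bin: Bystander and obstacle: fixed clear bin of old batteries, 200 mm (x) by 60 mm (y), 130 mm tall, between the holder and the tray. Origin: centre of its underside.
- sprayer: Bystander: clear spray bottle with a grey trigger head, 60 x 110 mm, 192 mm tall, beyond the tray. Origin: centre of its base.
- carton: Bystander: cardboard carton 70 x 110 x 150 mm, beyond the tray. Origin: centre of its base.
- can: Bystander: metal can 66 mm in diameter, 110 mm tall, on the robot's side of bin and tray. Origin: centre of its base.
- brush: Bystander: flat brush with wooden handle, 200 mm or so long, lying on the robot's side of the tray. Origin: centre of its underside.
There are look-alikes about, which are no part of the job. Leave any yellow look-alike of the bottle alone.

How it is judged:
By the outcome, as a careful person would: the job done as asked, in the order asked, and still so for the second after the job is handed in, while the arm keeps its last pose, push and grip.
It also fails if it takes over 70 s, if anything falls off the work surface, if the arm or the gripper's body presses on something with over 40 N, if the wrist force passes 120 N, or if a joint passes its speed limit or range.

### The arm

A 6-joint arm with a two-finger parallel gripper is mounted at the origin on the work surface. World frame = base frame: x ahead of the robot, y to its left, z up, the work surface at z = 0. Lengths are in m, angles in rad, forces in N, time in s.
With the tool pointing down it reaches from about 0.3 to 0.85 m from the base axis. Payload 4.2 kg.
Tool frame: the origin (TCP) lies midway between the tips of the shut fingers; the grasp point (between the pads) lies 19 mm behind it (r.tcp_to_grasp is the distance from the TCP to the grasp point, in m); z points along the fingers, y is the line along which they close (so a half turn about z gives the same grasp; the last joint's range is limited). The gripper opens to 91 mm and grips with 3 to 60 N. Pads are 32 mm wide; open, the fingers measure 118 mm over their backs; the gripper's body (76 mm by 178 mm) begins 60 mm behind the grasp point.
Start: joints at [1.16, 0.32, 1.565, -0, 1.257, -0.02], TCP at [0.219, 0.532, 0.214] pointing down, gripper open.
Joint ranges: [-3.11, 3.11], [-0.84, 2.01], [0.21, 2.61], [-1.34, 4.49], [0.05, 2.63], [-2.56, 2.56]. Speed limits (rad/s): [2.57, 2.57, 3.14, 3.14, 3.14, 3.14].

### API

Orientations are given as [roll, pitch, yaw] about the fixed x, y, z axes, in that order (R = Rz(yaw) Ry(pitch) Rx(roll)).
In Python, from rig import r, vision, workorder gives the robot as it stands.
- The arm moves only by the tool apply_moves, never from a script. Its argument "commands" is a list of rows, each a list of 7 numbers: the shift along the tool's x, y, z in cm, then the turn, a rotation vector about the tool's x, y, z in rad, then the closure in counts, from 0 (fully open) to 255 (shut). A call has 1 to 5 rows; each row shifts and turns the commanded pose from where the row before left it, along the tool's axes as they then stand; what a row does not reach is not made up. A row lasts 1/12 s, in which the tool goes at most 41.7 mm and 7.16 degrees, less where a joint would pass 70% of its speed; a pose out of reach is approached as far as the arm can. A call with a gripper value outside its range is refused whole. The fingers move at their own pace and stop on an object; "squeeze" is the grip in N (left out, the last holds). Time passes only in rows, so rows that do not move let the fingers close. It gives the time, the measured TCP pose, the force, the opening and the grip force at its end, in the units of the state.
- r.get_obs(): the state, without advancing time (a new reading comes with each control period).
- vision.grab_frame(name): name is "scene" or "top"; returns a dict with "img" (420x560x3 uint8, red, green, blue), "K" (3x3 intrinsics, pixels), "T" (4x4, takes a point from camera to world coordinates). Camera axes: x right, y up, looking along -z (the intrinsics and any distortion apply to the point x, -y, -z); pixel columns grow to the right and rows downward; lengths in m; the calibration is good to about 2 mm. A picture is of the moment at which its call begins. There is no depth.
- workorder.hand_in(): hands the job in; it is judged then, once.
The state is a dict: "time_s": time; "joints": joint angles; "joint_vel": joint speeds; "effort": joint torques, N m; "eef_pos": TCP position; "tcp_rot": TCP orientation; "contact_force": force on the tool from outside, world axes, zero at the start; "ft_torque": the same for the moment, N m; "grip_width": finger opening in m; "grasp_force": force on a finger pad.
Only numpy, scipy, OpenCV 4.12 (cv2) and the standard library are available. Lean on these libraries where they do the work, as an engineer would, in place of code of your own. Each camera call takes 0.05 s, during which the arm holds its last target. There are 200 camera calls.

## Working session

There is one attempt and no reset: what is moved stays moved. The work goes in short steps, Python scripts to look and compute and a tool call to move; the robot and the scene stay as the last step left them, time stands still between calls to the robot, and variables do not carry over. Pictures are saved under pics/ and viewed, at most 12 in all, crops included, and the job is handed in when it is done.

Besides the shell and the picture viewer there is one more tool, called after "Emit:" in YAML: its name, and indented under it one key for each argument. apply_moves: Moves the arm, as the interface text tells. Its arguments: {"type":"object","properties":{"commands":{"type":"array","items":{"type":"array","items":{"type":"number"}}},"squeeze":{"type":"number"}},"required":["commands"]}

```bash
mkdir -p pics; ls; python3 - <<'E'
from rig import r,vision
import cv2
for n in("scene","top"):
    f=vision.grab_frame(n); print(n,f["K"].tolist(),f["T"].round(4).tolist(),[k for k in f])
    cv2.imwrite(f"pics/{n}0.png",f["img"][:,:,::-1])
print(r.get_obs(), r.tcp_to_grasp)
E
```

```text
pics
scene [[511.92384209884625, 0.0, 282.5587055153296], [0.0, 511.92384209884625, 213.47778995890062], [0.0, 0.0, 1.0]] [[0.4549, -0.5491, 0.7011, 1.4962], [0.8905, 0.2706, -0.3658, -0.5604], [0.0112, 0.7907, 0.6121, 0.9975], [0.0, 0.0, 0.0, 1.0]] ['img', 'K', 'T']
top [[417.4369686278111, 0.0, 276.0408174504198], [0.0, 417.4369686278111, 203.08142278332622], [0.0, 0.0, 1.0]] [[0.0029, 0.9796, -0.201, 0.2461], [-1.0, 0.0031, 0.0009, -0.0114], [0.0015, 0.201, 0.9796, 1.1545], [0.0, 0.0, 0.0, 1.0]] ['img', 'K', 'T']
{'time_s': 0.1, 'joints': array([ 1.15996557e+00,  3.20229180e-01,  1.56555319e+00,  3.38579517e-06,
        1.25736887e+00, -1.99919144e-02]), 'joint_vel': array([-0.00040685, -0.00107471, -0.00153782, -0.00016098, -0.00137081,
       -0.00078161]), 'effort': array([-6.60725891e-04, -4.13334024e+01, -2.32510471e+01,  7.30906148e-02,
        4.21655830e-02, -5.77943274e-05]), 'eef_pos': array([0.21887183, 0.53123636, 0.21320514]), 'tcp_rot': array([-3.14003445e+00, -3.43754769e-05,  2.75075274e+00]), 'contact_force': array([-0.46888255,  0.08343186,  0.25752484]), 'ft_torque': array([0.01388089, 0.05831907, 0.04177215]), 'grasp_force': 0.0, 'grip_width': 0.09096176478339592} 0.0188
```

View pics/scene0.png

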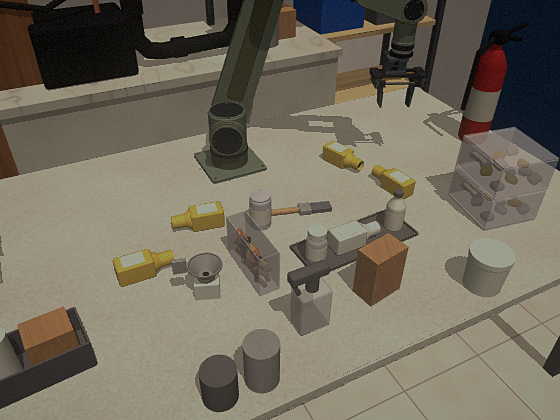

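View pics/top0.png

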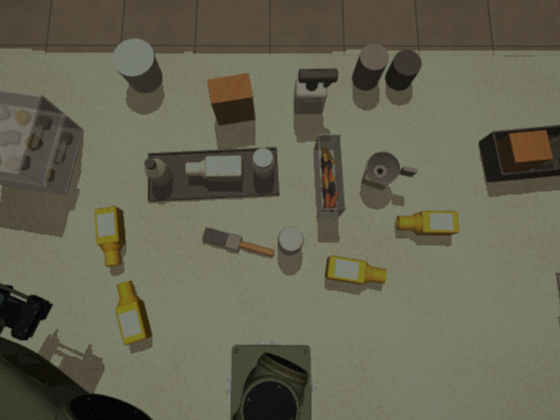

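The scene picture shows the white bottle lying in the tray at (350,236), with its neck towards the flask at (396,212). The jar is at (316,243), the funnel at (205,268) with its lug at (179,267), the bin at (252,250) and the can at (260,210). The top picture has the bottle at (215,167), mouth left at x≈187, flask (155,170), jar (263,160), funnel (381,170) and lug (408,171). Bottle candidates are one white one in the tray and four or more yellow ones outside it at (109,235), (131,315), (428,222) and (357,270). The white one in the tray fits, and I'll confirm it in an enlarged crop.

```bash
cat > h.py <<'E'
import numpy as np,cv2
from rig import r,vision
def ray(f,u,v):
    K,T=f["K"],f["T"]; d=np.array([(u-K[0,2])/K[0,0],-(v-K[1,2])/K[1,1],-1.]); return T[:3,3],T[:3,:3]@d
def onz(f,u,v,z):
    o,d=ray(f,u,v); return (o+d*(z-o[2])/d[2]).round(4)
def proj(f,p):
    q=f["T"][:3,:3].T@(np.array(p)-f["T"][:3,3]); K=f["K"]
    return (round(K[0,2]+K[0,0]*q[0]/-q[2],1),round(K[1,2]-K[1,1]*q[1]/-q[2],1))
E
python3 - <<'E'
from h import *
t=vision.grab_frame("top"); s=vision.grab_frame("scene")
a=cv2.resize(t["img"][130:215,140:430],None,fx=2.7,fy=2.7,interpolation=cv2.INTER_CUBIC)
b=cv2.resize(s["img"][180:305,160:425],None,fx=2.7,fy=2.7,interpolation=cv2.INTER_CUBIC)
w=max(a.shape[1],b.shape[1]); pad=lambda i:cv2.copyMakeBorder(i,0,0,0,w-i.shape[1],0)
cv2.imwrite("pics/c1.png",np.vstack([pad(a),pad(b)])[:600,:800,::-1]); print(a.shape,b.shape)
# white mask inside tray, top view
g=t["img"].astype(int); m=((g.min(2)>125)).astype(np.uint8); m[:150]=0;m[198:]=0;m[:,:150]=0;m[:,278:]=0
n,l,st,c=cv2.connectedComponentsWithStats(m)
for i in range(1,n):
    if st[i,4]>25: print(st[i],c[i].round(1))
E
```

```text
(230, 783, 3) (338, 716, 3)
```

View pics/c1.png

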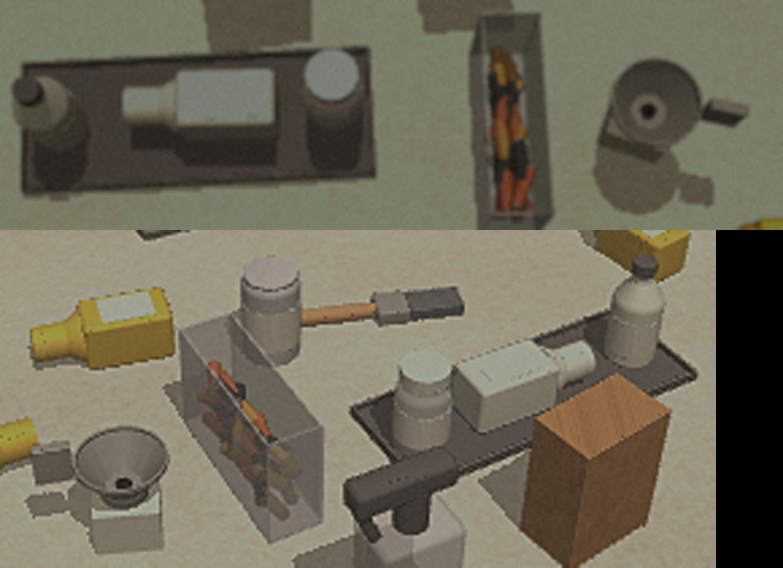

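The crop confirms a single white bottle in the tray. Its body's top face is at crop (177–273, 68–128), its mouth at (123,103), with the jar to the right and the flask to the left. The funnel rim is centred at crop (655,104) and the lug's top is at about (727,105).

```bash
python3 - <<'E'
from h import *
t=vision.grab_frame("top"); s=vision.grab_frame("scene")
C=lambda x,y,z:onz(t,140+x/2.7,130+y/2.7,z)
S=lambda x,y,z:onz(s,160+x/2.7,180+(y-230)/2.7,z)
print("tray",[C(*p,.012)[:2] for p in((22,65),(370,48),(377,176),(22,192))])
print("trayS",[S(*p,.012)[:2] for p in((352,408),(607,312),(696,375))])
print("body top",[C(*p,.064)[:2] for p in((177,71),(271,69),(274,127),(177,128))])
print("bodyS",[S(*p,.064)[:2] for p in((453,370),(520,340),(559,372),(463,402))])
print("mouth",[C(*p,.034)[:2] for p in((123,104),)],"neck",C(150,87,.05)[:2],C(150,124,.04)[:2])
print("rim top c",C(656,104,.096)[:2],[C(*p,.096)[:2] for p in((611,104),(701,104))])
print("rimS",[S(*p,.096)[:2] for p in((76,460),(168,460),(122,428),(122,495),(122,461))])
print("lug T",[C(*p,.124)[:2] for p in((707,97),(749,109),(741,124),(704,110))])
print("lug S",[S(*p,.124)[:2] for p in((33,446),(68,443))])
print("flask cap",C(27,91,.134)[:2],S(646,262,.134)[:2],"jar lid",C(331,75,.109)[:2],S(425,367,.109)[:2])
print("bin top",[C(*p,.13)[:2] for p in((475,15),(540,13),(551,215),(480,217))])
print("binS",[S(*p,.13)[:2] for p in((180,331),(232,318),(323,425),(265,447))])
print("sprayer top",onz(t,300,76,.19),onz(t,337,76,.19),"carton",[onz(t,*p,.15)[:2] for p in((208,79),(250,75),(254,100))], "can",onz(t,291,235,.11))
E
```

```text
tray [array([0.6225, 0.354 ]), array([ 0.6426, -0.0148]), array([ 0.5031, -0.0224]), array([0.485 , 0.3451])]
trayS [array([ 0.5147, -0.0212]), array([0.4968, 0.3278]), array([0.6355, 0.348 ])]
body top [array([0.5995, 0.1804]), array([0.602 , 0.0854]), array([0.5413, 0.0812]), array([0.54  , 0.1782])]
bodyS [array([0.5602, 0.0742]), array([0.5487, 0.1659]), array([0.6126, 0.173 ]), array([0.6088, 0.0569])]
mouth [array([0.5735, 0.24  ])] neck [0.5869 0.2097] [0.5506 0.2101]
rim top c [ 0.5571 -0.2937] [array([ 0.557 , -0.2498]), array([ 0.5573, -0.3377])]
rimS [array([ 0.5486, -0.3341]), array([ 0.5869, -0.2568]), array([ 0.5256, -0.2799]), array([ 0.6113, -0.3115]), array([ 0.569 , -0.2959])]
lug T [array([ 0.556 , -0.3351]), array([ 0.5442, -0.3743]), array([ 0.5295, -0.3658]), array([ 0.5431, -0.3316])]
lug S [array([ 0.5427, -0.3704]), array([ 0.553 , -0.3403])]
flask cap [0.5567 0.3086] [0.566  0.3092] jar lid [0.5814 0.0232] [0.5887 0.0207]
bin top [array([ 0.6353, -0.1152]), array([ 0.6375, -0.1776]), array([ 0.4401, -0.1823]), array([ 0.438 , -0.1166])]
binS [array([ 0.4506, -0.1872]), array([ 0.4541, -0.1312]), array([ 0.6414, -0.1212]), array([ 0.6446, -0.1823])]
sprayer top [ 0.7706 -0.0716  0.19  ] [ 0.7709 -0.1647  0.19  ] carton [array([0.7829, 0.1666]), array([0.7947, 0.057 ]), array([0.7243, 0.0455])] can [ 0.3786 -0.0502  0.11  ]
```

```bash
python3 - <<'E'
from h import *
t=vision.grab_frame("top"); s=vision.grab_frame("scene")
print("tcp proj",proj(t,(.2189,.5312,.2132)),proj(s,(.2189,.5312,.2132)), "origin",proj(t,(0,0,0)),proj(s,(0,0,0)))
def comps(f,m,box,k=1,n=4):
    x0,y0,x1,y1=box; M=np.zeros(m.shape,np.uint8); M[y0:y1,x0:x1]=m[y0:y1,x0:x1]
    cs,_=cv2.findContours(M,cv2.RETR_EXTERNAL,cv2.CHAIN_APPROX_NONE); cs=sorted(cs,key=cv2.contourArea)[::-1][:k]
    return cs
for f,name,tb,bb,fb in((t,"top",(143,140,284,206),(180,150,236,182),(0,0,1,1)),(s,"scene",(285,205,425,280),(325,210,382,262),(0,0,1,1))):
    g=f["img"].astype(int); gray=g.mean(2)
    print(name,"floor gray",gray[190,165] if name=="top" else gray[247,300],"bottle",g[167,225] if name=="top" else g[230,345], "table",g[210,160] if name=="top" else g[260,300])
    c=comps(f,(gray<85).astype(np.uint8),tb)[0]; h=cv2.convexHull(c)
    ap=cv2.approxPolyDP(h,6,True)[:,0]; print("tray",ap.tolist(),[onz(f,*p,.012)[:2].tolist() for p in ap])
    thr=105 if name=="top" else 140
    for c in comps(f,(gray>thr).astype(np.uint8),bb,2):
        print("white",cv2.boundingRect(c),cv2.minAreaRect(c),cv2.contourArea(c))
# gray profiles
g=t["img"].mean(2).astype(int)
print("body col 225 rows150-200",g[150:200,225].tolist()); print("row 168 cols180-250",g[168,180:250].tolist())
print("row168 funnel 360-420",g[168,360:420].tolist())
E
```

```text
tcp proj (np.float64(28.1), np.float64(300.6)) (np.float64(392.8), np.float64(104.8)) origin (np.float64(270.7), np.float64(385.7)) (np.float64(229.7), np.float64(162.8))
top floor gray 40.666666666666664 bottle [123 127 117] table [121 124 101]
tray [[276, 148], [278, 195], [148, 201], [148, 153], [217, 140]] [[0.642, -0.0118], [0.5037, -0.0178], [0.4853, 0.3455], [0.6257, 0.3546], [0.6656, 0.1583]]
white (186, 156, 50, 20) ((210.5, 165.5), (19.0, 49.0), 90.0) 685.5
white (180, 150, 6, 1) ((182.5, 150.0), (5.0, 0.0), 180.0) 0.0
scene floor gray 60.0 bottle [157 163 145] table [103 101  88]
tray [[289, 247], [329, 231], [407, 251], [401, 279], [287, 279]] [[0.5171, -0.027], [0.5062, 0.1149], [0.6835, 0.2702], [0.7674, 0.1845], [0.63, -0.0921]]
white (325, 210, 56, 31) ((352.5, 225.0), (30.0, 55.0), 90.0) 1062.0
body col 225 rows150-200 [50, 35, 48, 58, 61, 78, 110, 122, 123, 123, 120, 121, 120, 120, 121, 120, 121, 122, 122, 119, 120, 120, 121, 122, 115, 100, 72, 48, 48, 45, 45, 41, 40, 38, 36, 38, 39, 42, 39, 38, 40, 45, 60, 60, 60, 63, 49, 46, 72, 98]
row 168 cols180-250 [58, 59, 58, 57, 59, 93, 121, 119, 123, 120, 117, 120, 121, 121, 121, 118, 119, 119, 117, 116, 115, 113, 114, 116, 108, 108, 117, 122, 119, 122, 121, 120, 123, 122, 124, 122, 121, 122, 121, 123, 120, 118, 121, 121, 121, 122, 122, 122, 122, 120, 121, 123, 122, 120, 123, 121, 124, 122, 122, 122, 111, 76, 44, 46, 61, 60, 60, 59, 60, 59]
row168 funnel 360-420 [119, 119, 122, 118, 111, 90, 72, 79, 66, 62, 61, 64, 60, 63, 80, 88, 91, 80, 71, 63, 56, 65, 79, 92, 91, 80, 67, 63, 64, 63, 63, 63, 64, 63, 61, 62, 64, 61, 53, 76, 98, 84, 53, 64, 88, 89, 89, 88, 92, 95, 95, 96, 95, 95, 99, 106, 108, 112, 113, 119]
```

```bash
cat >> h.py <<'E'
from scipy.spatial.transform import Rotation as R
def plan(p,yaw,n=None,tilt=(0,0,0)):
    """rows (cm, rotvec) from the present pose to TCP p, pointing down with yaw (tilt=world rotvec on top)"""
    o=r.get_obs(); P=o["eef_pos"]; A=R.from_euler("xyz",o["tcp_rot"]); B=R.from_rotvec(tilt)*R.from_euler("xyz",[np.pi,0,yaw])
    w=(A.inv()*B).as_rotvec(); p=np.array(p)
    m=max(int(np.ceil(max(np.linalg.norm(p-P)/.040,np.linalg.norm(w)/.122))),1); n=n or m
    print("t",round(o["time_s"],2),"at",P.round(4),o["tcp_rot"].round(3),"d",(p-P).round(4),"n",n)
    for i in range(n):
        C=A*R.from_rotvec(w*i/n); d=C.inv().apply((p-P)/n)*100
        print((d.round(2)+0).tolist(),(w/n).round(3).tolist())
E
python3 -c "
from h import *
plan((.575,.22,.2),1.62)"
```

```text
t 0.4 at [0.219  0.5316 0.2138] [-3.141 -0.     2.751] d [ 0.356  -0.3116 -0.0138] n 12
[-3.73, -1.27, 0.12] [-0.0, 0.0, 0.094]
[-3.84, -0.91, 0.12] [-0.0, 0.0, 0.094]
[-3.9, -0.55, 0.12] [-0.0, 0.0, 0.094]
[-3.94, -0.18, 0.12] [-0.0, 0.0, 0.094]
[-3.94, 0.19, 0.12] [-0.0, 0.0, 0.094]
[-3.9, 0.56, 0.12] [-0.0, 0.0, 0.094]
[-3.83, 0.93, 0.12] [-0.0, 0.0, 0.094]
[-3.73, 1.28, 0.12] [-0.0, 0.0, 0.094]
[-3.59, 1.63, 0.12] [-0.0, 0.0, 0.094]
[-3.42, 1.96, 0.12] [-0.0, 0.0, 0.094]
[-3.22, 2.27, 0.12] [-0.0, 0.0, 0.094]
[-2.99, 2.57, 0.12] [-0.0, 0.0, 0.094]
```

Emit:
apply_moves:
  commands:
    - [-3.7, -1.3, 0.1, 0, 0, 0.094, 0]
    - [-3.8, -0.9, 0.1, 0, 0, 0.094, 0]
    - [-3.9, -0.6, 0.1, 0, 0, 0.094, 0]
    - [-3.9, -0.2, 0.1, 0, 0, 0.094, 0]
    - [-3.9, 0.2, 0.1, 0, 0, 0.094, 0]

```text
time_s: 0.82
eef_pos: [0.3668, 0.4007, 0.2091]
tcp_rot: [3.141, -0.0, 2.277]
contact_force: [0.5, 0.0, -0.8]
grip_width: 0.0911
grasp_force: 0.0
```

Emit:
apply_moves:
  commands:
    - [-3.9, 0.6, 0.1, 0, 0, 0.094, 0]
    - [-3.8, 0.9, 0.1, 0, 0, 0.094, 0]
    - [-3.7, 1.3, 0.1, 0, 0, 0.094, 0]
    - [-3.6, 1.6, 0.1, 0, 0, 0.094, 0]
    - [-3.4, 2.0, 0.1, 0, 0, 0.094, 0]

```text
time_s: 1.23
eef_pos: [0.5155, 0.2717, 0.2041]
tcp_rot: [3.141, -0.0, 1.806]
contact_force: [0.7, 0.5, 0.8]
grip_width: 0.0909
grasp_force: 0.0
```

Emit:
apply_moves:
  commands:
    - [-3.2, 2.3, 0.1, 0, 0, 0.094, 0]
    - [-3.0, 2.6, 0.1, 0, 0, 0.094, 0]
    - [0, 0, 0, 0, 0, 0, 0]

```text
time_s: 1.48
eef_pos: [0.5793, 0.2169, 0.2013]
tcp_rot: [3.139, 0.003, 1.614]
contact_force: [0.4, 0.5, -0.2]
grip_width: 0.0913
grasp_force: 0.0
```

```bash
python3 - <<'E'
from h import *
plan((.575,.22,.14),1.62)
t=vision.grab_frame("top"); s=vision.grab_frame("scene"); p=r.get_obs()["eef_pos"]
a=cv2.resize(t["img"][120:220,140:290],None,fx=3,fy=3,interpolation=cv2.INTER_CUBIC)
b=cv2.resize(s["img"][150:290,280:430],None,fx=3,fy=3,interpolation=cv2.INTER_CUBIC)[:, :]
h=max(a.shape[0],b.shape[0]); pad=lambda i:cv2.copyMakeBorder(i,0,h-i.shape[0],0,0,0)
im=np.hstack([pad(a),pad(b)])[:600]; im=im[:, :900]; cv2.imwrite("pics/c2.png",cv2.resize(im,None,fx=.88,fy=.88)[:,:,::-1]); print(im.shape)
print(proj(t,p),proj(s,p))
E
```

```text
t 1.48 at [0.5793 0.2169 0.2013] [3.139e+00 3.000e-03 1.614e+00] d [-0.0043  0.0031 -0.0613] n 2
[0.17, -0.22, 3.06] [0.002, 0.001, -0.003]
[0.17, -0.21, 3.06] [0.002, 0.001, -0.003]
(420, 900, 3)
(np.float64(178.9), np.float64(148.2)) (np.float64(379.1), np.float64(181.8))
```

View pics/c2.png

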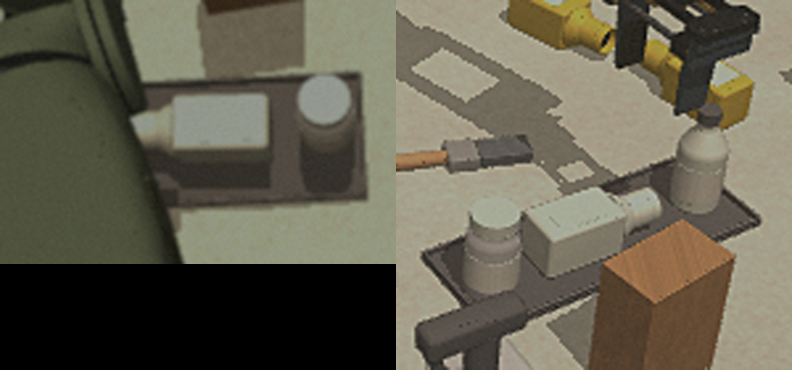

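The fingers are at crop (627,67) and (688,112), midway between them matching the projected TCP at (658,84), so the scene camera agrees with the arm. The bottle's mouth shows at crop (650,207), and the view from above is blocked by the arm. Next I check which x fits the scene view.

```bash
python3 - <<'E'
from h import *
s=vision.grab_frame("scene")
I=lambda x,y,z:onz(s,280+(x-396)/2.64,150+y/2.64,z)[:2]
D=lambda p:tuple(np.round([(q-o)*2.64+a for q,o,a in zip(proj(s,p),(280,150),(396,0))],0).astype(int).tolist())
print("mouth",I(650,207,.034),"body top",[I(*p,.064) for p in((524,211),(598,188),(627,215),(541,240))])
a=np.array([-.05,.9987,0]); n=np.array([.9987,.05,0])
for x in(.572,.578,.584):
    b=np.array([x,.083,.034]); 
    print(x,"mouth",D(b+a*.155),"sh top",D(b+a*.118+[0,0,.02]),"top corners",[D(b+a*l+n*k+[0,0,.03]) for l,k in((0,-.03),(.1,-.03),(.1,.03),(0,.03))],"low",D(b+n*.03-[0,0,.03]))
    
print("jar lid",I(496,207,.109),"flask cap top",I(710,110,.134))
print("tray corners",I(422,253,.012),I(760,220,.012))
E
```

```text
mouth [0.5802 0.2322] body top [array([0.5536, 0.0805]), array([0.5557, 0.175 ]), array([0.6089, 0.1771]), array([0.6029, 0.0717])]
0.572 mouth (646, 197) sh top (622, 194) top corners [(519, 205), (593, 177), (626, 207), (551, 236)] low (546, 278)
0.578 mouth (649, 201) sh top (625, 197) top corners [(522, 208), (596, 180), (629, 210), (554, 239)] low (549, 281)
0.584 mouth (652, 204) sh top (628, 200) top corners [(525, 211), (600, 183), (633, 213), (557, 243)] low (552, 285)
jar lid [0.5806 0.0269] flask cap top [0.5649 0.3089]
tray corners [ 0.5136 -0.0224] [0.6343 0.3494]
```

Emit:
apply_moves:
  commands:
    - [0.1, -0.3, 3.7, 0, 0, 0, 0]
    - [0, -0.3, 3.7, 0, 0, 0, 0]
    - [0, 0, 3.7, 0, 0, 0, 0]
    - [0, 0, 3.0, 0, 0, 0, 0]
    - [0, 0, 2.5, 0, 0, 0, 0]

```text
time_s: 2.05
eef_pos: [0.5658, 0.2236, 0.034]
tcp_rot: [-3.139, 0.0, 1.626]
contact_force: [0.3, -1.2, -0.0]
grip_width: 0.0911
grasp_force: 0.0
```

Emit:
apply_moves:
  commands:
    - [0, 0, 1.5, 0, 0, 0, 0]
    - [0, 0, 0, 0, 0, 0, 0]

```text
time_s: 2.22
eef_pos: [0.5644, 0.223, 0.0176]
tcp_rot: [-3.134, 0.002, 1.626]
contact_force: [-0.4, 0.5, -0.8]
grip_width: 0.0912
grasp_force: 0.0
```

```bash
python3 - <<'E'
from h import *
plan((.573,.218,.017),1.62)
s=vision.grab_frame("scene"); print(proj(s,r.get_obs()["eef_pos"]))
cv2.imwrite("pics/c3.png",cv2.resize(s["img"][150:290,280:440],None,fx=4,fy=4,interpolation=cv2.INTER_CUBIC)[:,:,::-1])
E
```

```text
t 2.22 at [0.5644 0.223  0.0176] [-3.134e+00  2.000e-03  1.626e+00] d [ 0.0086 -0.005  -0.0006] n 1
[-0.54, 0.83, 0.06] [-0.008, 0.002, 0.006]
(np.float64(370.5), np.float64(230.2))
```

View pics/c3.png

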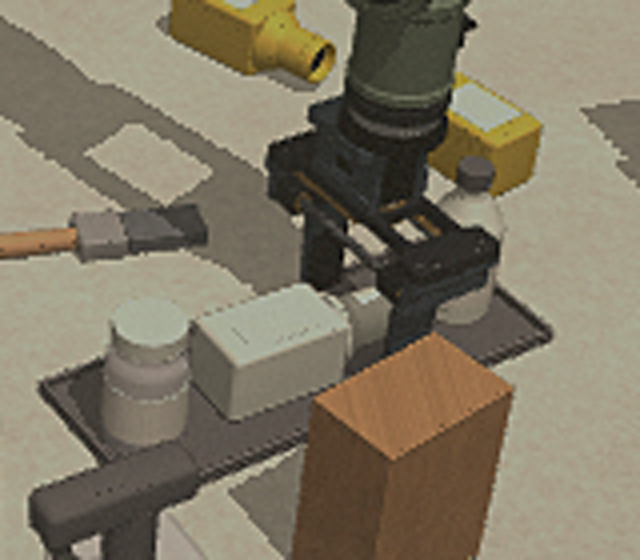

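The open fingers straddle the neck at crop (375,305), clear of the flask. I shift the last few millimetres and close gently.

Emit:
apply_moves:
  commands:
    - [-0.5, 0.8, 0, 0, 0, 0, 0]
    - [0, 0, 0, 0, 0, 0, 0]
    - [0, 0, 0, 0, 0, 0, 255]
    - [0, 0, 0, 0, 0, 0, 255]
    - [0, 0, 0, 0, 0, 0, 255]
  squeeze: 4

```text
time_s: 2.68
eef_pos: [0.577, 0.218, 0.0219]
tcp_rot: [3.14, -0.001, 1.623]
contact_force: [-0.1, 0.6, 0.1]
grip_width: 0.0741
grasp_force: 0.0
```

Emit:
apply_moves:
  commands:
    - [0, 0, 0, 0, 0, 0, 255]
    - [0, 0, 0, 0, 0, 0, 255]
    - [0, 0, 0, 0, 0, 0, 255]
    - [0, 0, 0, 0, 0, 0, 255]
    - [0, 0, 0, 0, 0, 0, 255]

```text
time_s: 3.1
eef_pos: [0.5764, 0.2179, 0.0209]
tcp_rot: [-3.141, -0.0, 1.623]
contact_force: [0.0, -0.0, 0.2]
grip_width: 0.0407
grasp_force: 1.0
```

Emit:
apply_moves:
  commands:
    - [0, 0, -1, 0, 0, 0, 255]
    - [-0.2, 0, -1.5, 0, 0, 0, 255]
    - [-0.3, 0, -1.5, 0, 0, 0, 255]
    - [-0.4, 0, -1.5, 0, 0, 0, 255]
    - [-0.5, 0, -1.5, 0, 0, 0, 255]

```text
time_s: 3.52
eef_pos: [0.5772, 0.2039, 0.0921]
tcp_rot: [3.142, -0.0, 1.623]
contact_force: [0.4, 0.0, -1.1]
grip_width: 0.0398
grasp_force: 4.2
```

Emit:
apply_moves:
  commands:
    - [-0.6, 0, -1.5, 0, 0, 0, 255]
    - [-0.8, 0, -1.5, 0, 0, 0, 255]
    - [-1, 0, -1.5, 0, 0, 0, 255]
    - [-1, 0, -1.5, 0, 0, 0, 255]
    - [-0.5, 0, -1.5, 0, 0, 0, 255]

```text
time_s: 3.93
eef_pos: [0.5791, 0.1639, 0.1671]
tcp_rot: [-3.141, 0.0, 1.622]
contact_force: [0.3, 0.6, -2.0]
grip_width: 0.0404
grasp_force: 4.0
```

Emit:
apply_moves:
  commands:
    - [0, 0, 0, 0, 0, 0, 255]
    - [0, 0, 0, 0, 0, 0, 255]
    - [0, 0, 0, 0, 0, 0, 255]

```text
time_s: 4.18
eef_pos: [0.5787, 0.1651, 0.1652]
tcp_rot: [-3.14, -0.0, 1.623]
contact_force: [-1.1, 0.1, -1.5]
grip_width: 0.0401
grasp_force: 4.0
```

```bash
python3 - <<'E'
from h import *
plan((.573,.166,.146),1.62)
s=vision.grab_frame("scene"); print(proj(s,r.get_obs()["eef_pos"]))
cv2.imwrite("pics/c4.png",cv2.resize(s["img"][130:290,280:440],None,fx=3.6,fy=3.6,interpolation=cv2.INTER_CUBIC)[:,:,::-1])
E
```

```text
t 4.18 at [0.5787 0.1651 0.1652] [-3.14  -0.     1.623] d [-0.0057  0.0009 -0.0192] n 1
[0.12, -0.56, 1.92] [-0.001, -0.0, 0.003]
(np.float64(361.7), np.float64(198.4))
```

View pics/c4.png

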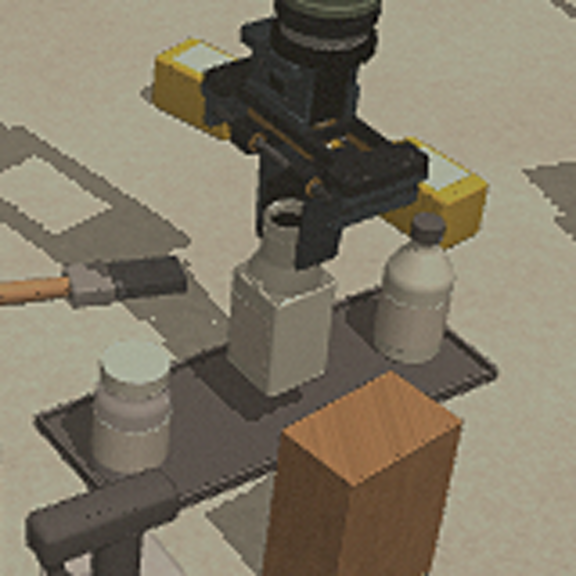

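The bottle hangs almost upright between jar (130,400) and flask (415,300), its base at crop (275,380) leaning slightly to the jar side. I lower it until the base touches.

Emit:
apply_moves:
  commands:
    - [0, -0.3, 1, 0, 0, 0, 255]
    - [0, 0, 1, 0, 0, 0, 255]
    - [0, 0, 1, 0, 0, 0, 255]
    - [0, 0, 0.5, 0, 0, 0, 255]
    - [0, 0, 0, 0, 0, 0, 255]
  squeeze: 3.5

```text
time_s: 4.65
eef_pos: [0.575, 0.1645, 0.1284]
tcp_rot: [-3.137, 0.001, 1.623]
contact_force: [0.6, -0.3, -1.6]
grip_width: 0.0398
grasp_force: 3.5
```

Emit:
apply_moves:
  commands:
    - [0, 0, 0.4, 0, 0, 0, 255]
    - [0, 0, 0.3, 0, 0, 0, 255]
    - [0, 0, 0, 0, 0, 0, 255]

```text
time_s: 4.9
eef_pos: [0.5769, 0.1651, 0.1243]
tcp_rot: [3.14, -0.001, 1.623]
contact_force: [-0.8, -0.1, -1.5]
grip_width: 0.0401
grasp_force: 3.5
```

Emit:
apply_moves:
  commands:
    - [0, 0, 0.2, 0, 0, 0, 255]
    - [0, 0, 0.2, 0, 0, 0, 255]
    - [0, 0, 0, 0, 0, 0, 255]

```text
time_s: 5.15
eef_pos: [0.5769, 0.1655, 0.1213]
tcp_rot: [3.139, -0.002, 1.623]
contact_force: [-0.6, 1.7, 4.7]
grip_width: 0.0397
grasp_force: 4.9
```

Emit:
apply_moves:
  commands:
    - [0, 0, 0.2, 0, 0, 0, 255]
    - [0, 0, 0, 0, 0, 0, 255]
    - [0, 0, 0, 0, 0, 0, 255]

```text
time_s: 5.4
eef_pos: [0.577, 0.166, 0.1204]
tcp_rot: [3.139, -0.003, 1.622]
contact_force: [-2.8, 2.2, 10.9]
grip_width: 0.0404
grasp_force: 5.7
```

```bash
python3 - <<'E'
from h import *
s=vision.grab_frame("scene")
cv2.imwrite("pics/c5.png",cv2.resize(s["img"][150:290,280:440],None,fx=4,fy=4,interpolation=cv2.INTER_CUBIC)[:,:,::-1])
P=lambda p:tuple(((np.array(proj(s,p))-(280,150))*4).round().astype(int).tolist())
for n in(-.05,):
  a=np.array([-.05,1,0]);b=np.array([1,.05,0]);c=np.array([.577,.165,.004])
  print([P(c+i*.03*a+j*.03*b+[0,0,z]) for z in(0,.1) for i,j in((-1,-1),(-1,1),(1,1))],P(c+[0,0,.155]))
E
```

```text
[(246, 358), (294, 405), (360, 378), (258, 252), (308, 298), (376, 272)] (325, 199)
```

View pics/c5.png

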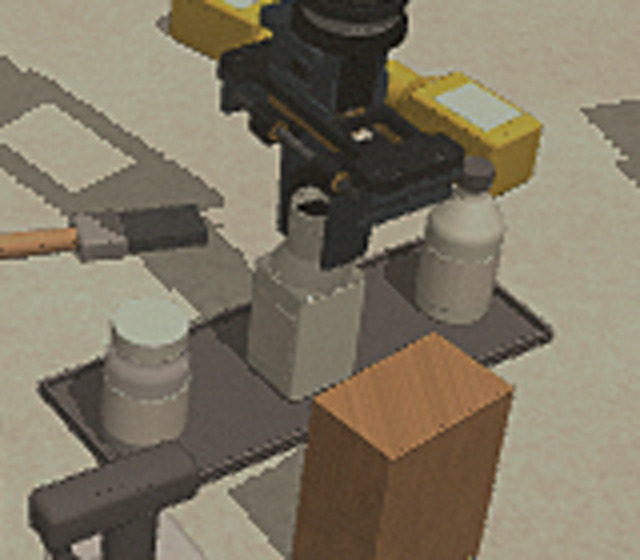

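The base's front corner is at crop (296,400), where an upright bottle would put it, and the mouth is at (313,203). It stands on its base, so I unload and open.

Emit:
apply_moves:
  commands:
    - [0, 0, -0.2, 0, 0, 0, 255]
    - [0, 0, 0, 0, 0, 0, 200]
    - [0, 0, 0, 0, 0, 0, 130]
    - [0, 0, 0, 0, 0, 0, 0]
    - [0, 0, 0, 0, 0, 0, 0]

```text
time_s: 5.87
eef_pos: [0.5761, 0.1645, 0.1193]
tcp_rot: [-3.141, 0.001, 1.623]
contact_force: [0.1, -0.1, 0.0]
grip_width: 0.0553
grasp_force: 0.0
```

Emit:
apply_moves:
  commands:
    - [0, 0, 0, 0, 0, 0, 0]
    - [0, 0, 0, 0, 0, 0, 0]
    - [0, 0, 0, 0, 0, 0, 0]
    - [0, 0, 0, 0, 0, 0, 0]
    - [0, 0, 0, 0, 0, 0, 0]

```text
time_s: 6.28
eef_pos: [0.5763, 0.1648, 0.1199]
tcp_rot: [-3.141, 0.0, 1.623]
contact_force: [0.2, 0.1, 0.5]
grip_width: 0.0884
grasp_force: 0.0
```

Emit:
apply_moves:
  commands:
    - [0, 0, -1.5, 0, 0, 0, 0]
    - [0, 0, -3, 0, 0, 0, 0]
    - [0, 0, -3.5, 0, 0, 0, 0]
    - [0, 0, -3.5, 0, 0, 0, 0]
    - [0, 0, -3.5, 0, 0, 0, 0]

```text
time_s: 6.7
eef_pos: [0.576, 0.1647, 0.2715]
tcp_rot: [-3.141, -0.0, 1.623]
contact_force: [0.9, 0.4, -0.2]
grip_width: 0.0911
grasp_force: 0.0
```

```bash
python3 -c "
from h import *
plan((.546,-.353,.26),1.309)"
```

```text
t 6.7 at [0.576  0.1647 0.2715] [-3.141 -0.     1.623] d [-0.03   -0.5177 -0.0115] n 13
[-3.96, -0.44, 0.09] [-0.0, 0.0, 0.024]
[-3.97, -0.34, 0.09] [-0.0, 0.0, 0.024]
[-3.98, -0.25, 0.09] [-0.0, 0.0, 0.024]
[-3.99, -0.15, 0.09] [-0.0, 0.0, 0.024]
[-3.99, -0.05, 0.09] [-0.0, 0.0, 0.024]
[-3.99, 0.04, 0.09] [-0.0, 0.0, 0.024]
[-3.99, 0.14, 0.09] [-0.0, 0.0, 0.024]
[-3.98, 0.24, 0.09] [-0.0, 0.0, 0.024]
[-3.98, 0.33, 0.09] [-0.0, 0.0, 0.024]
[-3.97, 0.43, 0.09] [-0.0, 0.0, 0.024]
[-3.95, 0.52, 0.09] [-0.0, 0.0, 0.024]
[-3.94, 0.62, 0.09] [-0.0, 0.0, 0.024]
[-3.92, 0.71, 0.09] [-0.0, 0.0, 0.024]
```

Emit:
apply_moves:
  commands:
    - [-3.9, -0.4, 0, 0, 0, 0.024, 0]
    - [-4, -0.3, 0, 0, 0, 0.024, 0]
    - [-4, -0.3, 0, 0, 0, 0.024, 0]
    - [-4, -0.2, 0, 0, 0, 0.024, 0]
    - [-4, 0, 0, 0, 0, 0.024, 0]

```text
time_s: 7.12
eef_pos: [0.5645, -0.036, 0.2702]
tcp_rot: [3.141, -0.0, 1.502]
contact_force: [1.0, -0.8, 0.7]
grip_width: 0.0912
grasp_force: 0.0
```

Emit:
apply_moves:
  commands:
    - [-4, 0, 0, 0, 0, 0.024, 0]
    - [-4, 0.1, 0, 0, 0, 0.024, 0]
    - [-4, 0.2, 0, 0, 0, 0.024, 0]
    - [-4, 0.3, 0, 0, 0, 0.024, 0]
    - [-4, 0.4, 0, 0, 0, 0.024, 0]

```text
time_s: 7.53
eef_pos: [0.5513, -0.2362, 0.2701]
tcp_rot: [3.141, -0.0, 1.382]
contact_force: [0.2, 0.1, 0.9]
grip_width: 0.0912
grasp_force: 0.0
```

Emit:
apply_moves:
  commands:
    - [-3.9, 0.5, 0, 0, 0, 0.024, 0]
    - [-3.9, 0.6, 0, 0, 0, 0.024, 0]
    - [-3.9, 0.7, 0, 0, 0, 0.024, 0]
    - [0, 0, 0, 0, 0, 0, 0]

```text
time_s: 7.87
eef_pos: [0.5435, -0.3595, 0.2687]
tcp_rot: [3.142, 0.004, 1.304]
contact_force: [0.0, 0.9, 0.3]
grip_width: 0.0908
grasp_force: 0.0
```

```bash
python3 - <<'E'
from h import *
plan((.546,-.353,.16),1.309)
s=vision.grab_frame("scene");t=vision.grab_frame("top"); p=r.get_obs()["eef_pos"]
a=cv2.resize(s["img"][180:310,130:340],None,fx=3.6,fy=3.6,interpolation=cv2.INTER_CUBIC)
# bottle crop from top
b=cv2.resize(t["img"][130:210,140:345],None,fx=1.5,fy=1.5)
c=cv2.resize(s["img"][180:280,280:425],None,fx=1.3,fy=1.3)
im=np.zeros((600,800,3),np.uint8); im[:468,:756]=a; im[470:590,:307]=b; im[468:598,320:508]=c
cv2.imwrite("pics/c6.png",im[:,:,::-1]); print(proj(s,p),proj(t,p))
E
```

```text
t 7.87 at [ 0.5435 -0.3595  0.2687] [3.142 0.004 1.304] d [ 0.0025  0.0065 -0.1087] n 3
[0.25, 0.02, 3.62] [-0.0, 0.001, -0.002]
[0.24, 0.02, 3.62] [-0.0, 0.001, -0.002]
[0.24, 0.02, 3.62] [-0.0, 0.001, -0.002]Traceback (most recent call last):
  File "<stdin>", line 8, in <module>
ValueError: could not broadcast input array from shape (120,308,3) into shape (120,307,3)
```

```bash
python3 - <<'E'
from h import *
s=vision.grab_frame("scene");t=vision.grab_frame("top"); p=r.get_obs()["eef_pos"]
im=np.zeros((600,800,3),np.uint8)
im[:300,:800]=cv2.resize(t["img"][120:210,140:380],(800,300),interpolation=cv2.INTER_CUBIC)
im[300:,:390]=cv2.resize(s["img"][200:300,150:280],(390,300),interpolation=cv2.INTER_CUBIC)
im[300:,400:790]=cv2.resize(s["img"][180:280,290:420],(390,300),interpolation=cv2.INTER_CUBIC)
cv2.imwrite("pics/c6.png",im[:,:,::-1]); print(proj(s,p),proj(t,p))
E
```

```text
(np.float64(172.8), np.float64(212.0)) (np.float64(429.0), np.float64(151.8))
```

View pics/c6.png

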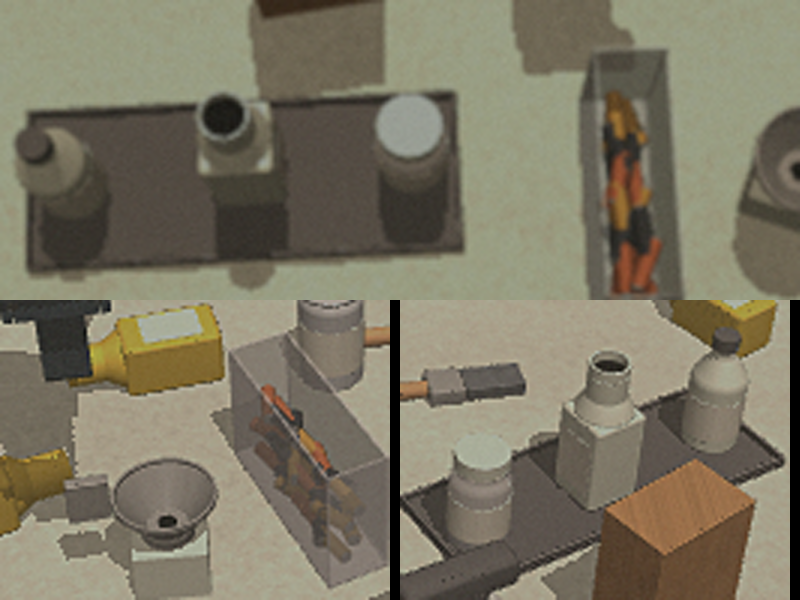

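The bottle stands upright and open: mouth at top-crop (224,117) and scene-crop (609,363), with flask and jar untouched. The funnel rim is centred at scene-crop (165,495) and the lug's top edge runs from about (66,483) to (106,478).

```bash
python3 - <<'E'
from h import *
s=vision.grab_frame("scene");t=vision.grab_frame("top")
def tri(a,b):
    o1,d1=ray(t,*a);o2,d2=ray(s,*b); k=np.linalg.lstsq(np.c_[d1,-d2],o2-o1,rcond=None)[0]
    p,q=o1+d1*k[0],o2+d2*k[1]; return ((p+q)/2).round(4),(p-q).round(4)
m=(207.2,155.1);ms=(359.7,201)
print("mouth",onz(t,*m,.159),onz(s,*ms,.159),tri(m,ms))
S=lambda x,y:(150+x/3,200+(y-300)/3)
print("rimS",[onz(s,*S(*p),.096)[:2] for p in((112,495),(217,495),(165,458),(165,535),(165,496))])
print("lugS top corners",[onz(s,*S(*p),.124)[:2] for p in((66,486),(106,483),(64,479),(97,474))])
# predicted: funnel at c, direction ang
for c in((.557,-.294),(.563,-.295),(.567,-.296)):
    a=np.radians(-105);u=np.array([np.cos(a),np.sin(a)]);v=np.array([-u[1],u[0]])
    Q=lambda l,w,z:tuple(((np.array(proj(s,[*(np.array(c)+u*l+v*w),z]))-(150,200))*3+(0,300)).round().astype(int).tolist())
    print(c,"lug near(+x) face",[Q(l,.006,z) for l in(.045,.081) for z in(.082,.124)],"far top",Q(.045,-.006,.124),Q(.081,-.006,.124),"rim",[Q(-.045,0,.096),Q(.045,0,.096),Q(0,.045,.096),Q(0,-.045,.096)])
E
```

```text
mouth [0.5719 0.1597 0.159 ] [0.5799 0.1581 0.159 ] (array([0.5741, 0.1615, 0.1538]), array([-0.0009, -0.0018, -0.0006]))
rimS [array([ 0.547 , -0.3357]), array([ 0.5864, -0.2563]), array([ 0.5229, -0.2794]), array([ 0.6117, -0.3122]), array([ 0.568, -0.296])]
lugS top corners [array([ 0.5494, -0.3731]), array([ 0.5606, -0.3425]), array([ 0.5405, -0.372 ]), array([ 0.5468, -0.3457])]
(0.557, -0.294) lug near(+x) face [(112, 511), (106, 475), (68, 517), (62, 481)] far top (106, 465) (62, 471) rim [(215, 480), (110, 494), (168, 524), (158, 452)]
(0.563, -0.295) lug near(+x) face [(113, 516), (107, 480), (70, 522), (63, 485)] far top (106, 470) (63, 476) rim [(217, 485), (110, 499), (169, 529), (159, 457)]
(0.567, -0.296) lug near(+x) face [(113, 519), (108, 483), (70, 525), (64, 489)] far top (107, 473) (63, 479) rim [(218, 488), (111, 502), (170, 532), (160, 460)]
```

Emit:
apply_moves:
  commands:
    - [0.2, 0.2, 4, 0, 0, 0, 0]
    - [0, 0, 4, 0, 0, 0, 0]
    - [0, 0, 4, 0, 0, 0, 0]
    - [0, 0, 3, 0, 0, 0, 0]
    - [0, 0, 0, 0, 0, 0, 0]

```text
time_s: 8.58
eef_pos: [0.5438, -0.347, 0.1133]
tcp_rot: [-3.129, -0.005, 1.313]
contact_force: [-0.8, 0.7, -1.0]
grip_width: 0.0912
grasp_force: 0.0
```

```bash
python3 -c "
from h import *
plan((.546,-.358,.093),1.309)
s=vision.grab_frame('scene')
cv2.imwrite('pics/c7.png',cv2.resize(s['img'][190:310,140:290],None,fx=4.5,fy=4.5,interpolation=cv2.INTER_CUBIC)[:,:,::-1])"
```

```text
t 8.58 at [ 0.5438 -0.347   0.1133] [-3.129 -0.005  1.313] d [ 0.0022 -0.011  -0.0203] n 1
[-1.02, 0.52, 2.02] [-0.013, -0.005, 0.004]
```

View pics/c7.png

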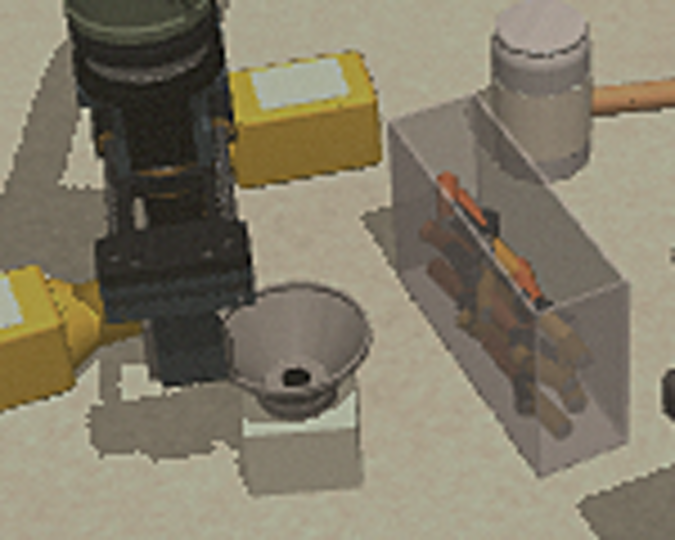

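The near finger hides the lug at crop (190,350), next to the rim at (300,345). I let the arm settle before the last step down.

Emit:
apply_moves:
  commands:
    - [0, 0, 0, 0, 0, 0, 0]
    - [0, 0, 0, 0, 0, 0, 0]
    - [0, 0, 0, 0, 0, 0, 0]
    - [0, 0, 0, 0, 0, 0, 0]

```text
time_s: 8.97
eef_pos: [0.5483, -0.3516, 0.1223]
tcp_rot: [3.138, 0.001, 1.311]
contact_force: [-0.1, -0.6, 0.1]
grip_width: 0.0913
grasp_force: 0.0
```

Emit:
apply_moves:
  commands:
    - [-0.7, 0, 1, 0, 0, 0, 0]
    - [0, 0, 1, 0, 0, 0, 0]
    - [0, 0, 0.8, 0, 0, 0, 0]
    - [0, 0, 0, 0, 0, 0, 0]
    - [0, 0, 0, 0, 0, 0, 0]

```text
time_s: 9.38
eef_pos: [0.5448, -0.3575, 0.0905]
tcp_rot: [-3.139, -0.001, 1.311]
contact_force: [-0.7, -0.8, -0.1]
grip_width: 0.0915
grasp_force: 0.0
```

Emit:
apply_moves:
  commands:
    - [0, 0, 0, 0, 0, 0, 255]
    - [0, 0, 0, 0, 0, 0, 255]
    - [0, 0, 0, 0, 0, 0, 255]
    - [0, 0, 0, 0, 0, 0, 255]
    - [0, 0, 0, 0, 0, 0, 255]
  squeeze: 8

```text
time_s: 9.8
eef_pos: [0.5456, -0.3579, 0.0922]
tcp_rot: [3.141, 0.0, 1.311]
contact_force: [0.2, 0.2, -0.0]
grip_width: 0.0603
grasp_force: 0.0
```

Emit:
apply_moves:
  commands:
    - [0, 0, 0, 0, 0, 0, 255]
    - [0, 0, 0, 0, 0, 0, 255]
    - [0, 0, 0, 0, 0, 0, 255]
    - [0, 0, 0, 0, 0, 0, 255]
    - [0, 0, 0, 0, 0, 0, 255]

```text
time_s: 10.22
eef_pos: [0.5455, -0.3578, 0.0919]
tcp_rot: [-3.142, -0.0, 1.311]
contact_force: [0.4, -0.5, -0.1]
grip_width: 0.0274
grasp_force: 0.0
```

Emit:
apply_moves:
  commands:
    - [0, 0, 0, 0, 0, 0, 255]
    - [0, 0, 0, 0, 0, 0, 255]
    - [0, 0, 0, 0, 0, 0, 255]
    - [0, 0, 0, 0, 0, 0, 255]

```text
time_s: 10.55
eef_pos: [0.5456, -0.3579, 0.0919]
tcp_rot: [3.141, -0.0, 1.311]
contact_force: [-0.4, 0.1, -0.1]
grip_width: 0.0123
grasp_force: 8.0
```

Emit:
apply_moves:
  commands:
    - [0, 0, 0, 0, 0, 0, 255]
    - [0, 0, 0, 0, 0, 0, 255]
    - [0, 0, -0.5, 0, 0, 0, 255]
    - [0, 0, -1, 0, 0, 0, 255]
    - [0, 0, -1, 0, 0, 0, 255]
  squeeze: 40

```text
time_s: 10.97
eef_pos: [0.5453, -0.3577, 0.1175]
tcp_rot: [-3.141, -0.0, 1.311]
contact_force: [0.1, -0.2, -1.1]
grip_width: 0.0117
grasp_force: 40.0
```

Emit:
apply_moves:
  commands:
    - [0, 0, -1.5, 0, 0, 0, 255]
    - [0, 0, -2, 0, 0, 0, 255]
    - [0, 0, -3, 0, 0, 0, 255]
    - [0, 0, -3, 0, 0, 0, 255]
    - [0, 0, -3, 0, 0, 0, 255]

```text
time_s: 11.38
eef_pos: [0.5453, -0.3577, 0.2445]
tcp_rot: [3.141, 0.0, 1.311]
contact_force: [0.8, 1.2, -1.6]
grip_width: 0.012
grasp_force: 40.0
```

Emit:
apply_moves:
  commands:
    - [0, 0, -3, 0, 0, 0, 255]
    - [0, 0, -2, 0, 0, 0, 255]
    - [0, 0, -1, 0, 0, 0, 255]
    - [0, 0, 0, 0, 0, 0, 255]
    - [0, 0, 0, 0, 0, 0, 255]

```text
time_s: 11.8
eef_pos: [0.5452, -0.3577, 0.3018]
tcp_rot: [-3.141, -0.0, 1.311]
contact_force: [-0.4, 0.1, -1.5]
grip_width: 0.0117
grasp_force: 40.0
```

```bash
python3 - <<'E'
from h import *
o=r.get_obs(); print(o["contact_force"],o["ft_torque"],o["grip_width"])
# funnel axis 65 mm along tool +x from TCP; put axis at bottle (.575,.161)
u=np.array([np.cos(1.311),np.sin(1.311)]); plan((*(np.array([.575,.161])-.065*u),o["eef_pos"][2]),1.311)
E
```

```text
[-0.39639018  0.06436831 -1.49659917] [-0.14884112  0.09739298  0.01781135] 0.011676074533992746
t 11.8 at [ 0.5452 -0.3577  0.3018] [-3.141 -0.     1.311] d [0.0131 0.4559 0.    ] n 12
[3.7, -0.87, 0.0] [-0.0, -0.0, -0.0]
[3.7, -0.87, 0.0] [-0.0, -0.0, -0.0]
[3.7, -0.87, 0.0] [-0.0, -0.0, -0.0]
[3.7, -0.87, 0.0] [-0.0, -0.0, -0.0]
[3.7, -0.87, 0.0] [-0.0, -0.0, -0.0]
[3.7, -0.87, 0.0] [-0.0, -0.0, -0.0]
[3.7, -0.87, 0.0] [-0.0, -0.0, -0.0]
[3.7, -0.87, 0.0] [-0.0, -0.0, -0.0]
[3.7, -0.87, 0.0] [-0.0, -0.0, -0.0]
[3.7, -0.87, 0.0] [-0.0, -0.0, -0.0]
[3.7, -0.87, 0.0] [-0.0, -0.0, -0.0]
[3.7, -0.87, 0.0] [-0.0, -0.0, -0.0]
```

Emit:
apply_moves:
  commands:
    - [2, -0.5, 0, 0, 0, 0, 255]
    - [3, -0.7, 0, 0, 0, 0, 255]
    - [3, -0.7, 0, 0, 0, 0, 255]
    - [3, -0.7, 0, 0, 0, 0, 255]
    - [3, -0.7, 0, 0, 0, 0, 255]

```text
time_s: 12.22
eef_pos: [0.5484, -0.2124, 0.2994]
tcp_rot: [-3.137, -0.001, 1.31]
contact_force: [0.3, 0.3, -0.7]
grip_width: 0.0119
grasp_force: 40.0
```

Emit:
apply_moves:
  commands:
    - [3.3, -0.8, 0, 0, 0, 0, 255]
    - [3.3, -0.8, 0, 0, 0, 0, 255]
    - [3.3, -0.8, 0, 0, 0, 0, 255]
    - [3.3, -0.8, 0, 0, 0, 0, 255]
    - [3.3, -0.8, 0, 0, 0, 0, 255]

```text
time_s: 12.63
eef_pos: [0.552, -0.0426, 0.2996]
tcp_rot: [-3.137, 0.001, 1.311]
contact_force: [0.2, 0.3, -1.5]
grip_width: 0.012
grasp_force: 40.0
```

Emit:
apply_moves:
  commands:
    - [3, -0.7, 0, 0, 0, 0, 255]
    - [3, -0.7, 0, 0, 0, 0, 255]
    - [3, -0.7, 0, 0, 0, 0, 255]
    - [2, -0.5, 0, 0, 0, 0, 255]
    - [1.5, -0.3, 0, 0, 0, 0, 255]

```text
time_s: 13.05
eef_pos: [0.5561, 0.0861, 0.2995]
tcp_rot: [-3.137, 0.001, 1.313]
contact_force: [-0.5, 0.3, -1.1]
grip_width: 0.012
grasp_force: 40.0
```

Emit:
apply_moves:
  commands:
    - [0.5, 0, 0, 0, 0, 0, 255]
    - [0, 0, 0, 0, 0, 0, 255]
    - [0, 0, 0, 0, 0, 0, 255]
    - [0, 0, 0, 0, 0, 0, 255]

```text
time_s: 13.38
eef_pos: [0.5585, 0.0877, 0.3013]
tcp_rot: [-3.14, 0.001, 1.31]
contact_force: [0.5, 0.3, -0.0]
grip_width: 0.0118
grasp_force: 40.0
```

```bash
python3 - <<'E'
from h import *
s=vision.grab_frame("scene");t=vision.grab_frame("top"); o=r.get_obs(); p=o["eef_pos"]
u=np.array([np.cos(1.311),np.sin(1.311)]); c=p[:2]+.065*u
plan((*(np.array([.575,.161])-.065*u),p[2]),1.311)
im=np.zeros((600,800,3),np.uint8)
im[:,:480]=cv2.resize(s["img"][120:270,300:420],(480,600),interpolation=cv2.INTER_CUBIC)
im[:400,480:]=cv2.resize(t["img"][100:200,160:240],(320,400),interpolation=cv2.INTER_CUBIC)
cv2.imwrite("pics/c8.png",im[:,:,::-1])
A=lambda q:((np.array(proj(s,q))-(300,120))*4).round(0)
dz=p[2]-.092
print("pred spout",A((*c,.01+dz)),"rim c",A((*c,.096+dz)),"collar bottom",A((*c,.05+dz)))
B=lambda q:((np.array(proj(t,q))-(160,100))*4+(480,0)).round(0)
print("top: rim c",B((*c,.096+dz)))
E
```

```text
t 13.48 at [0.5587 0.0876 0.3017] [-3.141  0.     1.309] d [-0.0004  0.0105  0.    ] n 1
[1.01, -0.31, 0.0] [-0.0, 0.0, -0.002]
pred spout [235. 251.] rim c [248. 141.] collar bottom [241. 201.]
top: rim c [642. 129.]
```

View pics/c8.png

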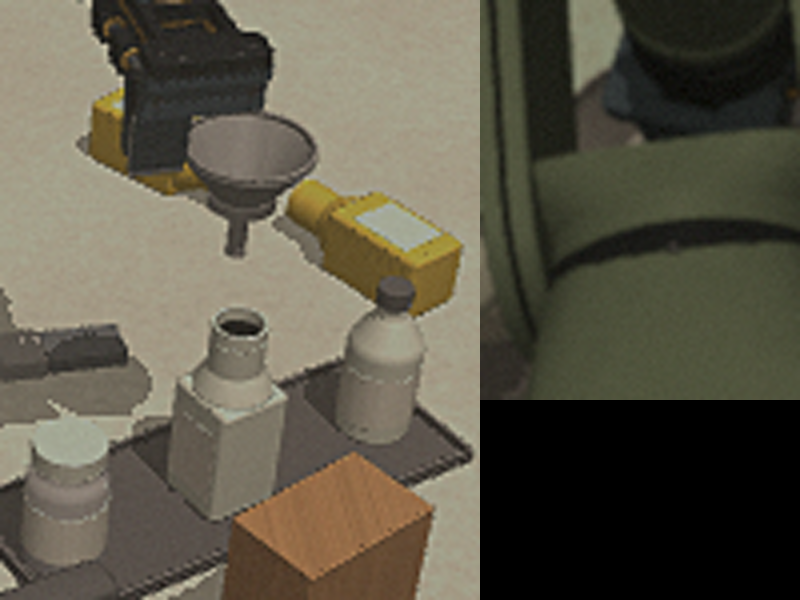

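The funnel hangs level, its spout end at crop (236,254) against a prediction of (235,251), so it has not slipped in the grip. The bottle's mouth is at (241,322). Combining the scene view with the neck's position when gripped, the mouth is at (0.577, 0.159, 0.159). I move the last 9 mm across and come down.

Emit:
apply_moves:
  commands:
    - [0.9, -0.1, 0, 0, 0, 0, 255]
    - [0, 0, 1, 0, 0, 0, 255]
    - [0, 0, 1, 0, 0, 0, 255]
    - [0, 0, 1, 0, 0, 0, 255]
    - [0, 0, 0.5, 0, 0, 0, 255]

```text
time_s: 13.9
eef_pos: [0.559, 0.0975, 0.2644]
tcp_rot: [-3.138, 0.002, 1.311]
contact_force: [-0.9, 0.3, -1.1]
grip_width: 0.0123
grasp_force: 40.0
```

Emit:
apply_moves:
  commands:
    - [0, 0, 0.5, 0, 0, 0, 255]
    - [0, 0, 0.5, 0, 0, 0, 255]
    - [0, 0, 0, 0, 0, 0, 255]
    - [0, 0, 0, 0, 0, 0, 255]
    - [0, 0, 0, 0, 0, 0, 255]

```text
time_s: 14.32
eef_pos: [0.5603, 0.0977, 0.2573]
tcp_rot: [3.141, -0.0, 1.311]
contact_force: [0.2, -0.0, -0.7]
grip_width: 0.0116
grasp_force: 40.0
```

```bash
python3 - <<'E'
from h import *
s=vision.grab_frame("scene"); o=r.get_obs(); p=o["eef_pos"]
u=np.array([np.cos(1.309),np.sin(1.309)]); c=p[:2]+.065*u
plan((*(np.array([.577,.159])-.065*u),.256),1.309); print(o["contact_force"])
cv2.imwrite("pics/c9.png",cv2.resize(s["img"][150:250,300:410],None,fx=6,fy=6,interpolation=cv2.INTER_CUBIC)[:,:,::-1])
A=lambda q:((np.array(proj(s,q))-(300,150))*6).round(0)
print("spout",c,A((*c,p[2]-.082)),"mouth",A((.577,.159,.159)),"mouth sides",A((.577-.02*.455,.159-.02*.89,.159)),A((.577+.02*.455,.159+.02*.89,.159)))
print("spout 1cm up",A((*c,p[2]-.072)))
E
```

```text
t 14.37 at [0.5604 0.0977 0.2575] [ 3.141 -0.     1.311] d [-0.0002 -0.0015 -0.0015] n 1
[-0.15, 0.02, 0.15] [0.001, -0.0, 0.002]
[ 0.74627252 -0.21730161 -0.64624365]
spout [0.57720887 0.16052742] [363. 272.] mouth [356. 302.] mouth sides [313. 302.] [400. 302.]
spout 1cm up [365. 255.]
```

View pics/c9.png

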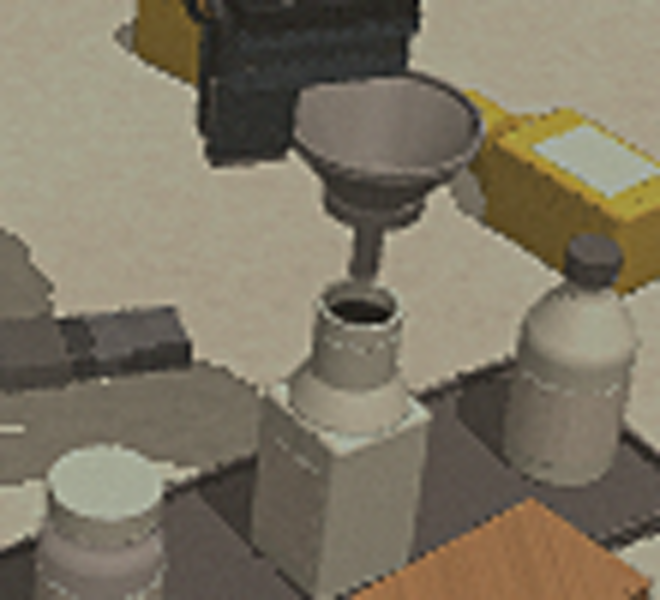

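The spout end is centred at crop (364,275) and the mouth at (361,304). That offset of (3,-29) px matches "straight above by about 16 mm", which predicts (3,-28). The funnel is level and touching nothing, so I hand in.

```bash
python3 -c "
from rig import workorder
print(workorder.hand_in())"
```

```text
the job is handed in; nothing more can be done
None
```

The bottle stands upright in the tray between flask and jar, and the arm is holding the funnel level with its spout about 16 mm above the open mouth, by camera and arm readings; the job is handed in (no verdict was returned).

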